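# Erect the tea-canister box and pack the canister

## Robot

A 7-joint arm with a two-finger parallel gripper is mounted at the origin on the work surface. World frame = base frame: x ahead of the robot, y to its left, z up, the work surface at z = 0. Lengths are in m, angles in rad, forces in N, time in s.
With the tool pointing down it reaches from about 0.35 to 0.9 m from the base axis. Payload 7.2 kg.
Tool frame: the origin (TCP) lies on the centre line of the jaws, within the pads' length; the fingertips stand 14 mm ahead of it and the grasp point (between the pads) lies 5 mm behind it; z points along the fingers, y is the line along which they close (so a half turn about z gives the same grasp; the last joint's range is limited). The gripper opens to 85 mm and grips with 20 to 120 N. Pads are 22 mm wide; open, the fingers measure 114 mm over their backs; the gripper's body (76 mm by 85 mm) begins 54 mm behind the grasp point. The pads swing forward as they close: fully open they stand 13 mm farther back than shut.
Start: joints at [1.038, 0.411, -0.013, 1.596, 0.006, 1.134, -0.082], TCP at [0.28, -0.559, 0.245] pointing down, gripper open.
Joint ranges: [-2.95, 2.95], [-0.29, 1.99], [-1.47, 1.44], [0.14, 2.54], [-1.03, 4.17], [0.13, 1.85], [-2.86, 2.86]. Speed limits (rad/s): [2.39, 2.39, 3.01, 3.01, 3.14, 3.14, 3.14].

## Interface

Orientations are given as a 3x3 rotation matrix whose columns are the frame's x, y, z axes.
In Python, from bench import arm gives the robot as it stands.
- The arm moves only by the tool move_arm, never from a script. Its argument "deltas" is one flat list of numbers, 7 for each row, row after row: the shift along the tool's x, y, z in units of 40 mm (1.0 is 40 mm), then the turn, a rotation vector about the tool's x, y, z in units of 5 degrees (1.0 is 5 degrees), then the finger opening in mm, from 0 to 85.4. A call has 1 to 12 rows; each row shifts and turns the commanded pose from where the row before left it, along the tool's axes as they then stand; what a row does not reach is not made up. A row lasts 1/8 s, in which the tool goes at most 62.5 mm and 10.7 degrees, less where a joint would pass 70% of its speed; a pose out of reach is approached as far as the arm can. A call is refused whole if a number of a shift passes 1 or a number of a turn 1, either way. A call with a gripper value outside its range is refused whole. The fingers move at their own pace and stop on an object; "newtons" is the grip in N (left out, the last holds). Time passes only in rows, so rows that do not move let the fingers close. It gives the time, the measured TCP pose, the force, the opening and the grip force at its end, in the units of the state.
- arm.sense(): the state, without advancing time (a new reading comes with each control period).
- arm.grab_frame(name): name is "scene" or "top" or "wrist"; returns a dict with "img" (384x512x3 uint8, red, green, blue), "intrinsics" (3x3 intrinsics, pixels), "R" (3x3) and "t" (3): a world point X has camera coordinates R X + t. Camera axes: x right, y down, z forward; pixel columns grow to the right and rows downward; lengths in m; the calibration is good to about 2 mm. A picture is of the moment at which its call begins. There is no depth.
- arm.sign_off(): hands the job in; it is judged then, once.
Trained networks look in a picture, given as the dict that the camera call returned (one of the last four; its "shot" number tells which), for a name from the list of things; names that differ only in an ending like _2 or _b are one class to them, and where a whole thing is asked for, a point or a joint stands for the part that bears it (a point fixed in the world has none). Each returns a list of dicts, best first, with "p" (0 to 1); they miss things now and then, are a little off and sometimes report something else, mostly with a low value. They report only what shows in the picture. A call takes as long as a camera call. They do not tell look-alikes from the thing itself.
- arm.masks_of(picture, name): "region" (384x512 bool, what is visible of it) and "uv" ([column, row] in pixels, amid what is visible of it).
- arm.tip_of(picture, name): "uv" ([column, row] in pixels: a listed point, or the origin of a listed thing).
The state is a dict: "clock": time; "joints": joint angles; "joint_vel": joint speeds; "effort": joint torques, N m; "eef_pos": TCP position; "orientation": TCP orientation; "force": force on the tool from outside, world axes, zero at the start; "wrist_torque": the same for the moment, N m; "gripper_width": finger opening in m; "finger_force": force on a finger pad.
Only numpy, scipy, OpenCV 4.12 (cv2) and the standard library are available. Lean on these libraries where they do the work, as an engineer would, in place of code of your own. Each camera call takes 0.05 s, during which the arm holds its last target. There are 200 camera calls.

## Task

Fold up the three open walls of the red presentation box one after another - left, then right, then far, as seen from the robot - with the fingertips, pressing each one firmly upright against its stop for a moment so that its glue takes, without crushing it. Then take the lacquered canister from the leaning cradle and set it down gently, upright and fully home in the box's pocket, with all walls still standing; do not disturb the other things on the table.

Things in the scene. Friction and masses are not known exactly. Their poses are not given: they have to be found in the camera images.
- carton: Red box, fixed on a wooden block. Origin: centre of the underside, on the table; x points away from the robot (within 20 degrees) to the far wall, y to the left wall. The near wall already stands (62 mm high). Red floor board 120 x 120 mm, its top 28 mm up. Left, right and far walls are hinged on its edges, 60 mm from the centre and 28 mm up, and start folded out at 17 to 40 degrees
- pocket (a point): Centre of the pocket's floor, 28 mm above the table. The round pocket, 74 mm across and 12 mm deep, is in a grey insert 100 x 100 mm that lies in the middle of the box; axes as the carton
- canister: Black tea canister with red foot band and red cap band, a closed cylinder 64 mm across and 100 mm tall, about 0.25 kg. Origin: centre of its underside, z along its axis to the cap. It starts leaning 35 degrees from vertical in the cradle, cap away from the robot; cap end and sides are free to be gripped
- cradle: Fixed drying cradle: wooden foot 150 x 100 mm, 12 mm thick, carrying two thin steel rods under the canister (on the side away from the robot) and a stop plate under its foot. Origin: on the table, 46 mm straight below the canister's foot centre; the canister leans towards its +x
- wall_left (a joint): Hinge of the left wall: 0 = flat outwards, 1.571 = upright against its firm stop. A stiff crease (0.04 N m of friction): it stays where left. A vertical finger pushing level at the edge may jam; a finger leaning outwards 25 to 45 degrees reaches under the edge and lifts it
- edge_left (a point): Left wall, red outside, white inside, 62 mm from hinge to free edge, 116 mm wide, 4 mm thick. This point: middle of the free edge, inner face; x points away from the hinge, y along it, z out of the inner face (thickness on the -z side). Its glue takes when it is pressed upright against the stop with some 5 to 20 N for half a second; over 40 N crushes it
- wall_right (a joint): Hinge of the right wall: 0 = flat outwards, 1.571 = upright against its firm stop. A stiff crease (0.04 N m of friction): it stays where left. A vertical finger pushing level at the edge may jam; a finger leaning outwards 25 to 45 degrees reaches under the edge and lifts it
- edge_right (a point): Right wall, red outside, white inside, 62 mm from hinge to free edge, 116 mm wide, 4 mm thick. This point: middle of the free edge, inner face; x points away from the hinge, y along it, z out of the inner face (thickness on the -z side). Its glue takes when it is pressed upright against the stop with some 5 to 20 N for half a second; over 40 N crushes it
- wall_far (a joint): Hinge of the far wall: 0 = flat outwards, 1.571 = upright against its firm stop. A stiff crease (0.04 N m of friction): it stays where left. A vertical finger pushing level at the edge may jam; a finger leaning outwards 25 to 45 degrees reaches under the edge and lifts it
- edge_far (a point): Far wall, red outside, white inside, 62 mm from hinge to free edge, 116 mm wide, 4 mm thick. This point: middle of the free edge, inner face; x points away from the hinge, y along it, z out of the inner face (thickness on the -z side). Its glue takes when it is pressed upright against the stop with some 5 to 20 N for half a second; over 40 N crushes it
- finished: Bystander: a finished canister like the one to be packed, standing upright, 64 mm across, 100 mm tall. Origin: centre of its underside
- bowl: Bystander: red bowl, 96 mm across, 42 mm tall. Origin: centre of its underside
- brush: Bystander: lacquer brush lying flat, 170 mm long, along its x axis. Origin under its middle
- tin: Bystander: steel tin with yellow label, 72 mm across, 70 mm tall. Origin: centre of its underside
- lid: Bystander: the red lift-off lid of the box lying open side up, 135 x 135 x 50 mm. Origin: centre of its underside
- jar: Bystander: amber jar, 68 mm across, 55 mm tall. Origin: centre of its underside
There are look-alikes about, which are no part of the job. What is shaped like the canister but turquoise is not meant.

How it is judged:
On the way, in this order (a step that is already met when the one before it is completed fails the run):
1. the left wall is pressed upright against its stop (within 3 degrees) by the fingers with over 4 N for 0.2 s (value of joint wall_left above 1.52 rad and contact force between wall_left and the fingers above 4 N), for 0.2 s.
2. the right wall is pressed upright against its stop (within 3 degrees) by the fingers with over 4 N for 0.2 s (value of joint wall_right above 1.52 rad and contact force between wall_right and the fingers above 4 N), for 0.2 s.
3. the far wall is pressed upright against its stop (within 3 degrees) by the fingers with over 4 N for 0.2 s (value of joint wall_far above 1.52 rad and contact force between wall_far and the fingers above 4 N), for 0.2 s.
4. the canister stands home in the pocket with all walls up (horizontal distance between canister and pocket below 0.008 m and z of canister in the frame of pocket below 0.005 m and angle between canister's own z axis and vertical below 0.06 rad and value of joint each of wall_left, wall_right, wall_far above 1.5 rad), for 0.2 s.
At the end, for the whole second after the job is handed in: All three hinged walls stand within 4 degrees of upright; the canister stands in the pocket within 8 mm of its centre, its foot within 5 mm of the pocket's floor, within 3.4 degrees of upright, at rest and released (all of step 4 and linear speed of canister below 0.02 m/s); the robot touches nothing.
It fails at once if a wall is crushed: more than 40 N on it (contact force between any of wall_left, wall_right, wall_far and anything else above 40 N).
It fails at once if the canister is let go of over the box more than 20 mm above the pocket's floor (horizontal distance between canister and pocket below 0.06 m and z of canister in the frame of pocket above 0.02 m and contact force between canister and the fingers below 0.05 N).
It fails at once if the canister falls over (tilted more than 69 degrees) (angle between canister's own z axis and vertical above 1.2 rad).
It fails at once if a bystander is moved by more than 25 mm (distance of any of finished, bowl, brush, tin, lid, jar from where it was at the start of the episode above 0.025 m).
It also fails if it takes over 72 s, if anything falls off the work surface, if the arm or the gripper's body presses on something with over 40 N, if the wrist force passes 120 N, or if a joint passes its speed limit or range.

## Working session

There is one attempt and no reset: what is moved stays moved. The work goes in short steps, Python scripts to look and compute and a tool call to move; the robot and the scene stay as the last step left them, time stands still between calls to the robot, and variables do not carry over. Pictures are saved under pics/ and viewed, at most 11 in all, crops included, and the job is handed in when it is done.

Besides the shell and the picture viewer there is one more tool, called after ">>>" as name(argument=value, ...) on one line, values as JSON. move_arm: Moves the arm, as the interface text tells. Its arguments: {"type":"object","properties":{"deltas":{"type":"array"},"newtons":{"type":"number"}},"required":["deltas"]}

```bash
mkdir -p pics
cat > h.py <<'E'
import numpy as np, cv2
from bench import arm
def ray(f,uv):
    K=np.array(f["intrinsics"]);R=np.array(f["R"]);t=np.array(f["t"])
    d=R.T@np.linalg.solve(K,[uv[0],uv[1],1.]);return -R.T@t,d
def atz(f,uv,z):
    c,d=ray(f,uv);return c+d*(z-c[2])/d[2]
def tri(obs):
    A=np.zeros((3,3));b=np.zeros(3)
    for f,uv in obs:
        c,d=ray(f,uv);d=d/np.linalg.norm(d);P=np.eye(3)-np.outer(d,d);A+=P;b+=P@c
    X=np.linalg.solve(A,b);return X,[np.round(np.array(proj(f,X))-uv,1) for f,uv in obs]
def proj(f,X):
    p=np.array(f["intrinsics"])@(np.array(f["R"])@X+np.array(f["t"]));return p[:2]/p[2]
E
python3 - <<'E'
from h import *
s=arm.grab_frame("scene");t=arm.grab_frame("top")
im=np.vstack([s["img"],t["img"]])
cv2.imwrite("pics/a.png",s["img"][:,:,::-1]);cv2.imwrite("pics/b.png",t["img"][:,:,::-1])
for n,z in dict(carton=0,pocket=.028,canister=0,cradle=0,edge_left=0,edge_right=0,edge_far=0,finished=0,bowl=0,brush=0,tin=0,lid=0,jar=0).items():
    a=arm.tip_of(s,n)[:2];b=arm.tip_of(t,n)[:2]
    print(n,[(np.round(x["uv"]),round(x["p"],2),np.round(atz(f,x["uv"],z),3)) for f,l in((s,a),(t,b)) for x in l])
    if a and b: X,e=tri([(s,a[0]["uv"]),(t,b[0]["uv"])]);print("   tri",np.round(X,3),e)
print(arm.sense())
E
```

```text
carton [(array([203., 237.]), 0.8, array([ 0.519, -0.169,  0.   ])), (array([291., 245.]), 0.35, array([ 0.709, -0.038,  0.   ])), (array([306., 204.]), 0.56, array([ 0.518, -0.171,  0.   ]))]
   tri [ 0.519 -0.17   0.   ] [array([-0.4,  0. ]), array([-0.2, -0.2])]
pocket [(array([202., 231.]), 0.9, array([ 0.525, -0.176,  0.028])), (array([ 92., 240.]), 0.16, array([ 0.353, -0.389,  0.028])), (array([312., 203.]), 0.8, array([ 0.517, -0.187,  0.028]))]
   tri [ 0.521 -0.182  0.028] [array([-2.7,  0.3]), array([-1.6, -1.2])]
canister [(array([252., 158.]), 0.97, array([0.293, 0.234, 0.   ])), (array([300., 166.]), 0.89, array([0.459, 0.302, 0.   ])), (array([192., 200.]), 0.88, array([0.516, 0.237, 0.   ])), (array([200., 248.]), 0.66, array([0.347, 0.199, 0.   ]))]
   tri [0.455 0.169 0.103] [array([21.1, -5.9]), array([15.5, 13.2])]
cradle [(array([296., 179.]), 0.64, array([0.506, 0.225, 0.   ])), (array([192., 202.]), 0.98, array([0.511, 0.234, 0.   ]))]
   tri [ 0.507  0.231 -0.001] [array([ 1.5, -0.3]), array([0.9, 1. ])]
edge_left [(array([234., 204.]), 0.81, array([ 0.465, -0
[... 2355 characters left out ...]
865e-04, -4.92382356e-04,  3.09540159e-04,  5.04384012e-04,
       -5.98601203e-04,  1.19529159e-03,  1.15015463e-05]), 'effort': array([ 2.11123825e-04, -6.00409126e+01,  6.81356136e-01, -2.99738091e+01,
        1.38668442e-02,  1.96968831e-03, -3.21873574e-05]), 'eef_pos': array([ 0.28011407, -0.55870227,  0.24529914]), 'orientation': array([[ 8.93927485e-01,  4.48211614e-01, -4.19392587e-06],
       [ 4.48211614e-01, -8.93927485e-01, -1.11451383e-05],
       [-8.74444606e-06,  8.08317921e-06, -1.00000000e+00]]), 'force': array([ 0.2986462 , -0.38454264, -0.25073638]), 'wrist_torque': array([ 0.02186671, -0.00660945, -0.00237834]), 'finger_force': 0.0, 'gripper_width': 0.08566941501844173}
```

View pics/a.png

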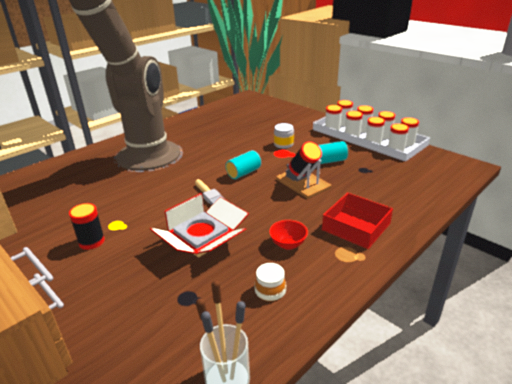

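View pics/b.png

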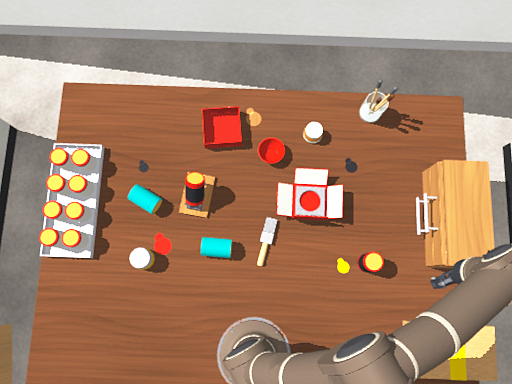

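The images show the carton at scene (203,231) / top (310,203), with its walls out to the left, right and far side. The lacquered canister is in the cradle at scene (305,160) / top (195,188). The turquoise look-alikes are at top (145,198) and (216,247). Next I move above the carton for a close look.

```bash
cat >> h.py <<'E'
from scipy.spatial.transform import Rotation as Ro
def plan(wps,n=None,start=None,show=True):
    """wps: list of (pos,R,width,nrows|None); prints rows rounded 2 dec., simulating the rounding"""
    s=arm.sense();p,R=start if start else (s["eef_pos"],s["orientation"]);p=np.array(p);R=np.array(R);out=[]
    for P,Rt,w,k in wps:
        P=np.array(P,float);rv=Ro.from_matrix(R.T@Rt).as_rotvec(degrees=True)
        k=k or int(np.ceil(max(np.linalg.norm(P-p)/.04/.98,np.abs(rv).max()/4.9,1)))
        p0=p.copy();R0=R.copy()
        for i in range(1,k+1):
            Pi=p0+(P-p0)*i/k;Ri=R0@Ro.from_rotvec(rv*i/k,degrees=True).as_matrix()
            r=np.round(np.r_[R.T@(Pi-p)/.04,Ro.from_matrix(R.T@Ri).as_rotvec(degrees=True)/5],2)+0.
            p=p+R@r[:3]*.04;R=R@Ro.from_rotvec(r[3:]*5,degrees=True).as_matrix();out.append(list(r)+[w])
    if show:
        for i in range(0,len(out),12): print("CALL",",".join("%g"%v for q in out[i:i+12] for v in q))
    return p,R
def topR(yaw):  # tool y along carton x(yaw), x along carton y, z down
    c,s=np.cos(yaw),np.sin(yaw);return np.array([[-s,c,0],[c,s,0],[0,0,-1.]])
E
python3 - <<'E'
from h import *
plan([((.45,-.19,.36),topR(0),0,12)])
s=arm.grab_frame("scene");t=arm.grab_frame("top")
for a,b in [((25,253),(424,235)),((55,305),(420,197)),((42,262),(418,205))]: print(tri([(s,a),(t,b)]))
E
```

```text
CALL 0.66,-0.53,-0.24,0,0,-1.06,0,0.71,-0.46,-0.24,0,0,-1.05,0,0.74,-0.4,-0.24,0,0,-1.06,0,0.78,-0.33,-0.24,0,0,-1.05,0,0.81,-0.25,-0.23,0,0,-1.06,0,0.83,-0.18,-0.24,0,0,-1.06,0,0.84,-0.1,-0.24,0,0,-1.05,0,0.84,-0.03,-0.24,0,0,-1.06,0,0.85,0.05,-0.24,0,0,-1.06,0,0.83,0.13,-0.24,0,0,-1.05,0,0.82,0.21,-0.24,0,0,-1.06,0,0.8,0.28,-0.24,0,0,-1.05,0
(array([ 0.40822056, -0.54519303,  0.11507216]), [array([ 0.7, -0. ]), array([0.4, 0.1])])
(array([ 0.54426577, -0.55357712,  0.06703356]), [array([ 0.3, -0. ]), array([0.2, 0.1])])
(array([ 0.50024477, -0.52988989,  0.13727213]), [array([ 5.8, -0.4]), array([3.1, 1.1])])
```

>>> move_arm(deltas=[0.66,-0.53,-0.24,0,0,-1,0,0.71,-0.46,-0.24,0,0,-1,0,0.74,-0.4,-0.24,0,0,-1,0,0.78,-0.33,-0.24,0,0,-1,0,0.81,-0.25,-0.23,0,0,-1,0,0.83,-0.18,-0.24,0,0,-1,0,0.84,-0.1,-0.24,0,0,-1,0,0.84,-0.03,-0.24,0,0,-1,0,0.85,0.05,-0.24,0,0,-1,0,0.83,0.13,-0.24,0,0,-1,0,0.82,0.21,-0.24,0,0,-1,0,0.8,0.28,-0.24,0,0,-1,0])

```text
clock: 3.0
eef_pos: [0.4607, -0.1926, 0.3608]
orientation: [[0.053, 0.999, 0.0], [0.999, -0.053, 0.0], [0.0, 0.0, -1.0]]
force: [-0.1, -0.4, -0.6]
gripper_width: 0.0002
finger_force: 0.0
```

Run:
```python
from h import *
w=arm.grab_frame("wrist");print(arm.sense()["eef_pos"],w["img"].shape)
f={k:w[k] for k in("intrinsics","R","t")};np.savez("w1.npz",**f,img=w["img"])
cv2.imwrite("pics/c.png",cv2.resize(w["img"][:,:,::-1],(768,576)))
for n,z in dict(carton=0,pocket=.028,edge_left=.06,edge_right=.06,edge_far=.06).items():
    for x in arm.tip_of(w,n)[:2]: print(n,np.round(x["uv"],1),round(x["p"],2),np.round(atz(w,x["uv"],z),4))
```

```text
[ 0.46324683 -0.18778851  0.36213742] (384, 512, 3)
carton [294.4 137.1] 0.69 [ 0.5267 -0.1772  0.    ]
carton [191.1  42. ] 0.6 [ 0.3779 -0.0318  0.    ]
pocket [292.8 141.3] 0.59 [ 0.5207 -0.1798  0.028 ]
edge_left [297.5  51.7] 0.58 [ 0.5245 -0.0606  0.06  ]
edge_right [294.3 214. ] 0.81 [ 0.5176 -0.2849  0.06  ]
edge_far [375.6 140.9] 0.9 [ 0.6331 -0.1809  0.06  ]
```

View pics/c.png

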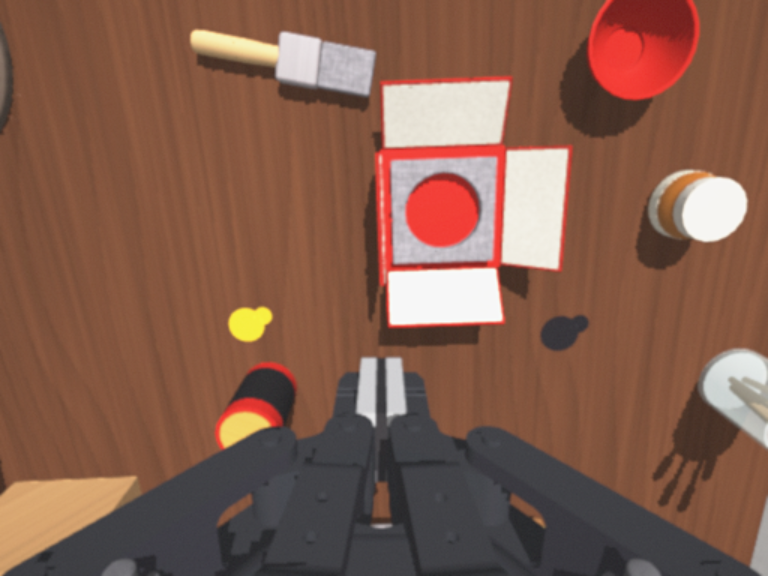

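The picture shows the insert's corners at about (390,157), (497,155), (500,262) and (391,266). The wall free corners are at left (382,82)/(510,78), far (570,148)/(562,270) and right (389,327)/(504,322). I fit the carton pose and wall angles from these.

```bash
cat > fit.py <<'E'
from h import *
from scipy.optimize import least_squares
w=np.load("w1.npz")
# (pixel 768) -> kind
ins={(-50,50):(390,157),(50,50):(497,155),(50,-50):(500,262),(-50,-50):(391,266)}
L={-58:(382,82),58:(510,78)};F={58:(570,148),-58:(562,270)};Rr={-58:(389,327),58:(504,322)}
def res(q):
    x,y,a,tl,tr,tf=q;c,s=np.cos(a),np.sin(a);o=[]
    def P(u,v,z,px,wt=1): o.extend((proj(w,np.array([x+c*u-s*v,y+s*u+c*v,z]))-np.array(px)/1.5)*wt)
    for (u,v),px in ins.items(): P(u/1e3,v/1e3,.040,px)
    for k,px in L.items(): P(k/1e3,.06+.062*np.cos(tl),.028+.062*np.sin(tl),px)
    for k,px in Rr.items(): P(k/1e3,-.06-.062*np.cos(tr),.028+.062*np.sin(tr),px)
    for k,px in F.items(): P(.06+.062*np.cos(tf),k/1e3,.028+.062*np.sin(tf),px)
    return o
r=least_squares(res,[.521,-.18,0,.5,.5,.5]);print(np.round(r.x,4),np.degrees(r.x[2:]).round(1));print(np.round(r.fun.reshape(-1,2),1).tolist())
E
python3 fit.py
```

```text
[ 0.5238 -0.1785 -0.0153  0.3626  0.6802  0.62  ] [-0.9 20.8 39.  35.5]
[[0.9, 2.8], [-0.1, 1.4], [-4.7, -1.4], [2.2, -1.6], [-1.2, -0.1], [1.2, -1.0], [-0.1, 0.0], [0.8, 0.6], [1.3, -1.6], [-0.6, 1.0]]
```

Run:
```python
from h import *
w=arm.grab_frame("wrist");w=arm.grab_frame("wrist");print(arm.sense()["eef_pos"])
np.savez("w1.npz",img=w["img"],**{k:w[k] for k in("intrinsics","R","t")})
cv2.imwrite("pics/d.png",cv2.resize(w["img"][40:230,245:395,::-1],None,fx=3.15,fy=3.15,interpolation=cv2.INTER_CUBIC))
print(-w["R"].T@w["t"],w["R"].round(2))
```

```text
[ 0.4592724  -0.19544689  0.35974152]
[ 0.46400968 -0.11790697  0.48962369] [[ 1.   -0.06 -0.  ]
 [-0.06 -0.95  0.3 ]
 [-0.02 -0.3  -0.95]]
```

View pics/d.png

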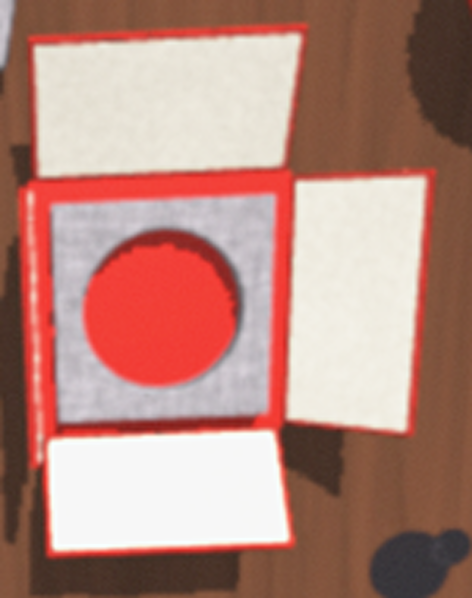

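Crop (offset (245,40), scale 3.15) shows the insert corners at (50,205), (275,193), (270,413), (57,425) and the wall corners clearly.

```bash
python3 - <<'E'
s=open("fit.py").read()
i=s.index("ins=");j=s.index("def res")
new="""g=lambda a,b:((a/3.15+245)*1.5,(b/3.15+40)*1.5)
ins={(-50,50):g(50,205),(50,50):g(275,193),(50,-50):g(270,413),(-50,-50):g(57,425)}
L={-58:g(30,38),58:g(306,27)};F={58:g(433,171),-58:g(409,433)};Rr={-58:g(48,553),58:g(294,546)}
"""
open("fit.py","w").write(s[:i]+new+s[j:])
E
python3 fit.py
```

```text
[ 0.5232 -0.1784 -0.018   0.3983  0.7018  0.6097] [-1.  22.8 40.2 34.9]
[[0.5, 0.0], [-0.2, 0.7], [-1.0, -0.0], [0.6, -1.2], [-0.8, 0.2], [0.2, -0.4], [-0.1, 0.4], [-0.0, -0.4], [0.1, -0.4], [0.8, 1.0]]
```

```bash
cat >> h.py <<'E'
C=np.array([.5232,-.1784,0]);YAW=-.018;H=.011;S=.010
ex=np.array([np.cos(YAW),np.sin(YAW),0]);ey=np.array([-np.sin(YAW),np.cos(YAW),0]);ez=np.array([0,0,1.])
OUT=dict(left=ey,right=-ey,far=ex);YD=dict(left=ex,right=ex,far=ey)
def wp(w,th,phi=40,off=(0,0),press=0):
    """TCP pose for wall angle th (deg); off=(out,up), press extra inward (m)"""
    th,f=np.radians(th),np.radians(phi);o=OUT[w]
    a=np.array([np.sin(f),np.cos(f)]);m=np.array([-np.cos(f),np.sin(f)])
    u=np.array([np.cos(th),np.sin(th)]);n=np.array([np.sin(th),-np.cos(th)])
    q=.062*u+.004*n-S*a if th<np.pi/2-f else (.062-S)*u+.004*n
    T=q-H*m+.014*a+np.array(off)-np.array([press,0])
    z=-(a[0]*o+a[1]*ez);y=YD[w]
    return C+o*(.06+T[0])+ez*(.028+T[1]),np.c_[np.cross(y,z),y,z]
E
python3 - <<'E'
from h import *
w="left"
W=[(*wp(w,20,off=(.03,.12)),0,None),(*wp(w,20,off=(.03,0)),0,5),(*wp(w,20,off=(.005,0)),0,3)]
P=plan(W);print(wp(w,20,off=(.03,.12))[0],P)
E
```

```text
CALL 0.5,0.16,0.55,-0.02,-0.89,-0.05,0,0.55,0.15,0.51,-0.02,-0.89,-0.05,0,0.58,0.16,0.47,-0.02,-0.89,-0.05,0,0.61,0.16,0.42,-0.02,-0.88,-0.06,0,0.65,0.17,0.37,-0.02,-0.89,-0.05,0,0.67,0.16,0.32,-0.02,-0.89,-0.05,0,0.69,0.17,0.27,-0.02,-0.89,-0.05,0,0.72,0.17,0.21,-0.02,-0.89,-0.05,0,0.72,0.17,0.16,-0.02,-0.89,-0.05,0,0.39,0,0.46,0,0,0,0,0.38,0,0.46,0,0,0,0,0.39,0,0.46,0,0,0,0
CALL 0.38,0,0.46,0,0,0,0,0.39,0,0.46,0,0,0,0,-0.16,0,0.13,0,0,0,0,-0.16,0,0.14,0,0,0,0,-0.16,0,0.13,0,0,0,0
[ 0.52609112 -0.01779936  0.16143999] (array([ 0.52549207, -0.04276604,  0.04159432]), array([[ 1.40059195e-02,  9.99836657e-01, -1.14233500e-02],
       [ 7.65819099e-01, -1.80719057e-02, -6.42802080e-01],
       [-6.42903524e-01,  2.54814606e-04, -7.65947122e-01]]))
```

>>> move_arm(deltas=[0.5,0.16,0.55,-0.02,-0.89,-0.05,0,0.55,0.15,0.51,-0.02,-0.89,-0.05,0,0.58,0.16,0.47,-0.02,-0.89,-0.05,0,0.61,0.16,0.42,-0.02,-0.88,-0.06,0,0.65,0.17,0.37,-0.02,-0.89,-0.05,0,0.67,0.16,0.32,-0.02,-0.89,-0.05,0,0.69,0.17,0.27,-0.02,-0.89,-0.05,0,0.72,0.17,0.21,-0.02,-0.89,-0.05,0,0.72,0.17,0.16,-0.02,-0.89,-0.05,0,0.39,0,0.46,0,0,0,0,0.38,0,0.46,0,0,0,0,0,0,0,0,0,0,0])

```text
clock: 4.9
eef_pos: [0.5253, -0.019, 0.1126]
orientation: [[0.013, 1.0, -0.014], [0.765, -0.019, -0.644], [-0.644, -0.002, -0.765]]
force: [0.5, -0.9, -0.0]
gripper_width: -0.0
finger_force: 0.0
```

Run:
```python
from h import *
w="left"
print(arm.sense()["joints"].round(2))
W=[(*wp(w,20,off=(.03,0)),0,3),(*wp(w,20,off=(.0,0)),0,2)]+[(*wp(w,t),0,1) for t in (25,32,40,48,55,62,69,76,82,86)]
P=plan(W);print(P[0])
```

```text
[-0.1   0.62 -0.45  1.9   0.88  1.29 -1.08]
CALL 0.39,0.01,0.45,-0.01,0.01,0,0,0.39,0.01,0.45,-0.01,0,0,0,0.39,0,0.44,0,0.01,0.01,0,-0.29,0,0.24,0,0,0,0,-0.29,0,0.25,0,0,0,0,-0.11,0,-0.08,0,0,0,0,-0.17,0,-0.08,0,0,0,0,-0.21,0,-0.06,0,0,0,0,-0.21,0,-0.04,0,0,0,0,-0.17,0,-0.01,0,0,0,0,-0.16,0,0.01,0,0,0,0,-0.16,0,0.04,0,0,0,0
CALL -0.15,0,0.04,0,0,0,0,-0.12,0,0.06,0,0,0,0,-0.08,0,0.05,0,0,0,0
[ 0.5245864  -0.09341678  0.08309792]
```

>>> move_arm(deltas=[0.39,0.01,0.45,-0.01,0.01,0,0,0.39,0.01,0.45,-0.01,0,0,0,0.39,0,0.44,0,0.01,0.01,0,-0.29,0,0.24,0,0,0,0,-0.29,0,0.25,0,0,0,0,-0.11,0,-0.08,0,0,0,0,-0.17,0,-0.08,0,0,0,0,-0.21,0,-0.06,0,0,0,0,-0.21,0,-0.04,0,0,0,0,-0.17,0,-0.01,0,0,0,0])

```text
clock: 6.15
eef_pos: [0.5267, -0.0657, 0.074]
orientation: [[0.014, 1.0, -0.007], [0.767, -0.016, -0.641], [-0.641, 0.004, -0.767]]
force: [-0.5, 0.4, -0.5]
gripper_width: -0.0005
finger_force: 0.5
```

Run:
```python
from h import *
w="left"
t=arm.grab_frame("top");cv2.imwrite("pics/e.png",cv2.resize(t["img"][140:260,230:390,::-1],None,fx=4,fy=4))
plan([(*wp(w,t),0,1) for t in (62,69,76,82,86)])
```

```text
CALL -0.14,-0.04,0.08,0.05,-0.01,-0.02,0,-0.16,0,0.03,0,0,0,0,-0.15,0,0.05,0,0,0,0,-0.12,0,0.06,0,0,0,0,-0.08,0,0.04,0,0,0,0
```

View pics/e.png

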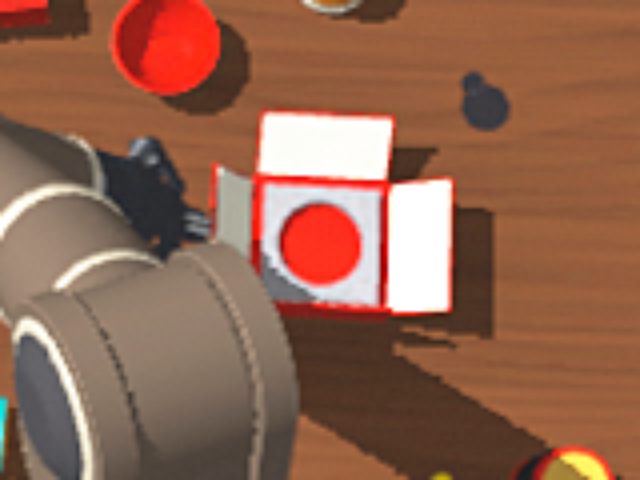

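The left wall is folding up (its projection at (235,210) has narrowed). Continuing.

>>> move_arm(deltas=[-0.14,-0.02,0.06,0,0,0,0,-0.16,0,0.03,0,0,0,0,-0.15,0,0.05,0,0,0,0,-0.12,0,0.06,0,0,0,0,-0.08,0,0.04,0,0,0,0,-0.06,0,0.05,0,0,0,0,0,0,0,0,0,0,0])

```text
clock: 7.08
eef_pos: [0.525, -0.0953, 0.0826]
orientation: [[0.014, 1.0, -0.008], [0.767, -0.017, -0.642], [-0.642, 0.003, -0.767]]
force: [0.2, 0.5, 0.5]
gripper_width: 0.0003
finger_force: 0.0
```

Run:
```python
from h import *
w="left";s=arm.sense();print(s["eef_pos"],s["force"],s["finger_force"],wp(w,90)[0])
```

```text
[ 0.52495304 -0.09526932  0.08261989] [0.21642599 0.46928886 0.51353418] 0.0 [ 0.52466558 -0.09698768  0.08365396]
```

>>> move_arm(deltas=[-0.03,0,0.025,0,0,0,0,-0.03,0,0.025,0,0,0,0,0,0,0,0,0,0,0])

```text
clock: 7.45
eef_pos: [0.525, -0.0981, 0.0826]
orientation: [[0.014, 1.0, -0.008], [0.767, -0.016, -0.642], [-0.642, 0.003, -0.767]]
force: [-0.3, -0.0, 0.1]
gripper_width: 0.0
finger_force: 0.1
```

>>> move_arm(deltas=[-0.03,0,0.025,0,0,0,0,-0.03,0,0.025,0,0,0,0,0,0,0,0,0,0,0])

```text
clock: 7.82
eef_pos: [0.5251, -0.0986, 0.0826]
orientation: [[0.013, 1.0, -0.006], [0.769, -0.014, -0.639], [-0.639, 0.003, -0.769]]
force: [-3.5, 9.5, 3.9]
gripper_width: -0.0003
finger_force: 4.6
```

>>> move_arm(deltas=[-0.01,0,0.01,0,0,0,0,0,0,0,0,0,0,0,0,0,0,0,0,0,0,0,0,0,0,0,0,0,0,0,0,0,0,0,0,0,0,0,0,0,0,0])

```text
clock: 8.57
eef_pos: [0.5252, -0.0987, 0.0826]
orientation: [[0.013, 1.0, -0.006], [0.769, -0.013, -0.639], [-0.639, 0.003, -0.769]]
force: [-3.9, 10.3, 6.5]
gripper_width: -0.0002
finger_force: 5.4
```

Run:
```python
from h import *
w="right"; l=wp("left",90,off=(.04,.02));l2=wp("left",90,off=(.04,.14))
up=C+ez*.26
P=plan([(*l,0,2),(*l2,0,3),(up,topR(YAW),0,None),(*wp(w,35,off=(.05,.12)),0,None),(*wp(w,35,off=(.03,0)),0,4)]);print(P)
```

```text
CALL 0.23,0,-0.54,0.03,-0.03,0.01,0,0.23,-0.01,-0.53,0.03,-0.03,0,0,-0.64,0,-0.77,0,0,0,0,-0.64,0,-0.76,0,0,0,0,-0.65,0,-0.77,0,0,0,0,-0.32,0,0.14,0,0.89,0,0,-0.34,0,0.11,0,0.89,0,0,-0.34,0,0.09,0,0.89,0,0,-0.34,0,0.06,0,0.89,0,0,-0.35,0,0.04,0,0.88,0,0,-0.35,0,0,0,0.89,0,0,-0.36,0,-0.02,0,0.89,0,0
CALL -0.34,0,-0.04,0,0.89,0.01,0,-0.35,0,-0.08,0,0.89,0,0,-0.48,0,0.23,0,0.89,0,0,-0.5,0,0.2,0,0.89,0,0,-0.52,0,0.15,0,0.89,0,0,-0.52,0,0.12,0,0.89,0,0,-0.53,0,0.07,0,0.88,0,0,-0.54,0,0.03,0,0.89,0,0,-0.53,0,0,0,0.89,0,0,-0.54,0,-0.05,0,0.89,0,0,-0.53,0,-0.1,0,0.89,0,0,-0.39,0,0.66,0,0,0,0
CALL -0.38,0,0.65,0,0,0,0,-0.39,0,0.66,0,0,0,0,-0.38,0,0.65,0,0,0,0
(array([ 0.52038568, -0.33250489,  0.05645746]), array([[ 1.39811516e-02,  9.99831959e-01,  1.18566762e-02],
       [ 7.65954420e-01, -1.83315023e-02,  6.42633474e-01],
       [ 6.42742836e-01,  9.69174889e-05, -7.66082004e-01]]))
```

>>> move_arm(deltas=[0.23,0,-0.54,0,0,0,0,0.23,-0.01,-0.53,0,0,0,0,-0.64,0,-0.77,0,0,0,0,-0.64,0,-0.76,0,0,0,0,-0.65,0,-0.77,0,0,0,0,-0.32,0,0.14,0,0.89,0,0,-0.34,0,0.11,0,0.89,0,0,-0.34,0,0.09,0,0.89,0,0,-0.34,0,0.06,0,0.89,0,0,-0.35,0,0.04,0,0.88,0,0,-0.35,0,0,0,0.89,0,0,-0.36,0,-0.02,0,0.89,0,0])

```text
clock: 10.07
eef_pos: [0.5235, -0.1539, 0.2531]
orientation: [[0.015, 1.0, 0.002], [0.988, -0.014, -0.151], [-0.151, 0.004, -0.989]]
force: [0.8, 0.3, -0.1]
gripper_width: 0.0001
finger_force: 0.0
```

>>> move_arm(deltas=[-0.34,0,-0.04,0,0.89,0.01,0,-0.35,0,-0.08,0,0.89,0,0,-0.48,0,0.23,0,0.89,0,0,-0.5,0,0.2,0,0.89,0,0,-0.52,0,0.15,0,0.89,0,0,-0.52,0,0.12,0,0.89,0,0,-0.53,0,0.07,0,0.88,0,0,-0.54,0,0.03,0,0.89,0,0,-0.53,0,0,0,0.89,0,0,-0.54,0,-0.05,0,0.89,0,0,-0.53,0,-0.1,0,0.89,0,0,0,0,0,0,0,0,0])

```text
clock: 11.58
eef_pos: [0.519, -0.3576, 0.1732]
orientation: [[0.015, 1.0, 0.013], [0.763, -0.02, 0.646], [0.646, -0.0, -0.763]]
force: [0.3, 0.5, -0.7]
gripper_width: -0.0001
finger_force: 0.0
```

Run:
```python
from h import *
w="right";print(wp(w,35,off=(.05,.12))[0])
t=arm.grab_frame("top");cv2.imwrite("pics/f.png",cv2.resize(t["img"][140:260,230:390,::-1],None,fx=4,fy=4))
P=plan([(*wp(w,35,off=(.03,0)),0,4),(*wp(w,35),0,2)]+[(*wp(w,t),0,1) for t in (40,46,53,60,67,74)]);
plan([(*wp(w,t),0,1) for t in (80,85,90)]+[(*wp(w,90,press=.0015),0,1)],start=P)
```

```text
[ 0.52006674 -0.35245117  0.17627864]
CALL -0.37,0,0.66,0,-0.01,0,0,-0.36,0,0.66,0.01,-0.01,0.01,0,-0.37,0,0.66,0,-0.01,0,0,-0.36,0,0.66,0,-0.01,0.01,0,0.29,0,0.24,0,0,0,0,0.28,0,0.25,0,0,0,0,0.13,0,-0.04,0,0,0,0,0.16,0,-0.03,0,0,0,0,0.18,0,-0.02,0,0,0,0,0.16,0,0.01,0,0,0,0,0.15,0,0.02,0,0,0,0,0.16,0,0.05,0,0,0,0
CALL 0.12,0,0.05,0,0,0,0,0.1,0,0.05,0,0,0,0,0.1,0,0.07,0,0,0,0,0.03,0,0.02,0,0,0,0
```

View pics/f.png

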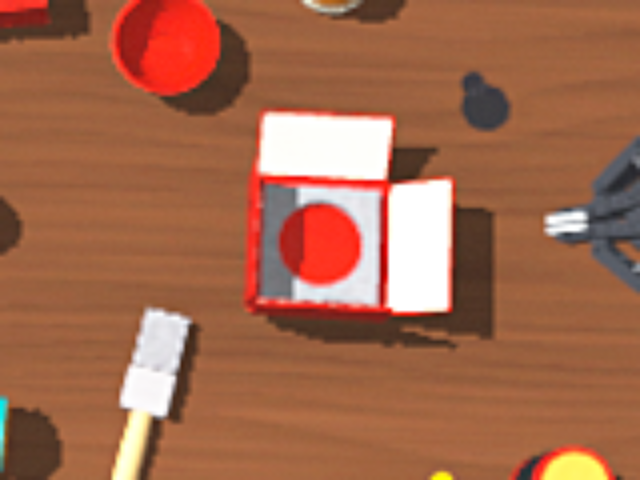

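The left wall stands upright (column 255), and the right wall is still open at (420,245). Now the right wall.

>>> move_arm(deltas=[-0.37,0,0.66,0,0,0,0,-0.36,0,0.66,0,0,0,0,-0.37,0,0.66,0,0,0,0,-0.36,0,0.66,0,0,0,0,0.29,0,0.24,0,0,0,0,0.28,0,0.25,0,0,0,0,0.13,0,-0.04,0,0,0,0,0.16,0,-0.03,0,0,0,0,0.18,0,-0.02,0,0,0,0,0.16,0,0.01,0,0,0,0,0.15,0,0.02,0,0,0,0,0.16,0,0.05,0,0,0,0])

```text
clock: 13.12
eef_pos: [0.5217, -0.2737, 0.0818]
orientation: [[0.011, 1.0, 0.014], [0.765, -0.017, 0.644], [0.644, 0.003, -0.765]]
force: [0.8, -1.1, -0.6]
gripper_width: -0.0005
finger_force: 0.5
```

>>> move_arm(deltas=[0.12,0,0.05,0,0,0,0,0.1,0,0.05,0,0,0,0,0.1,0,0.07,0,0,0,0,0,0,0,0,0,0,0])

```text
clock: 13.62
eef_pos: [0.5219, -0.259, 0.0847]
orientation: [[0.011, 1.0, 0.013], [0.765, -0.016, 0.644], [0.644, 0.003, -0.765]]
force: [-0.4, 0.2, -0.4]
gripper_width: 0.0
finger_force: 0.0
```

Run:
```python
from h import *
w="right";s=arm.sense();print(s["eef_pos"],s["force"],s["finger_force"],wp(w,90)[0])
```

```text
[ 0.52188389 -0.25896624  0.08466163] [-0.44976259  0.17098896 -0.36838433] 0.0 [ 0.52173442 -0.25981232  0.08365396]
```

>>> move_arm(deltas=[0.03,0,0.025,0,0,0,0,0.03,0,0.025,0,0,0,0,0,0,0,0,0,0,0])

```text
clock: 14.0
eef_pos: [0.5219, -0.257, 0.0846]
orientation: [[0.011, 1.0, 0.013], [0.765, -0.017, 0.643], [0.644, 0.003, -0.765]]
force: [-0.3, -1.2, 0.5]
gripper_width: 0.0001
finger_force: 0.9
```

>>> move_arm(deltas=[0.03,0,0.025,0,0,0,0,0.015,0,0.013,0,0,0,0,0,0,0,0,0,0,0])

```text
clock: 14.38
eef_pos: [0.5219, -0.2566, 0.0846]
orientation: [[0.012, 1.0, 0.015], [0.767, -0.019, 0.641], [0.641, 0.004, -0.767]]
force: [-0.5, -7.5, 2.8]
gripper_width: 0.0001
finger_force: 3.7
```

>>> move_arm(deltas=[0.015,0,0.013,0,0,0,0,0,0,0,0,0,0,0,0,0,0,0,0,0,0,0,0,0,0,0,0,0,0,0,0,0,0,0,0,0,0,0,0,0,0,0])

```text
clock: 15.12
eef_pos: [0.5219, -0.2565, 0.0846]
orientation: [[0.013, 1.0, 0.016], [0.768, -0.02, 0.641], [0.641, 0.004, -0.768]]
force: [-1.8, -9.5, 3.6]
gripper_width: -0.0002
finger_force: 4.6
```

Run:
```python
from h import *
r=wp("right",90,off=(.04,.02));r2=wp("right",90,off=(.04,.12))
RF=wp("far",90,phi=0)[1]
P=plan([(*r,0,2),(*r2,0,3),(C+ez*.27,topR(YAW),0,None),(C+ex*.06+ez*.27,RF,0,None),(*wp("far",30,off=(.05,.13)),0,None)]);print(P[0])
```

```text
CALL -0.26,0,-0.53,0.02,0.02,0.01,0,-0.26,0,-0.53,0.03,0.01,0,0,0.53,0,-0.64,0,0,0,0,0.54,0,-0.64,0,0,0,0,0.53,0,-0.64,0,0,0,0,0.38,0,0.08,0,-0.89,0,0,0.38,0,0.04,0,-0.89,0,0,0.38,0,0.02,0,-0.89,0,0,0.39,0,-0.01,0,-0.89,0,0,0.38,0,-0.05,0,-0.88,0,0,0.38,0,-0.07,0,-0.89,0,0,0.37,0,-0.1,0,-0.89,0,0
CALL 0.36,0,-0.13,0,-0.89,0,0,0.35,0,-0.16,0,-0.89,0,0,0,0.08,0,0,0,-0.95,0,-0.01,0.08,0,0,0,-0.94,0,-0.01,0.08,0,0,0,-0.95,0,-0.02,0.07,0,0,0,-0.95,0,-0.02,0.08,0,0,0,-0.95,0,-0.03,0.07,0,0,0,-0.94,0,-0.04,0.07,0,0,0,-0.95,0,-0.05,0.06,0,0,0,-0.95,0,-0.04,0.07,0,0,0,-0.94,0,-0.06,0.06,0,0,0,-0.95,0
CALL -0.05,0.05,0,0,0,-0.95,0,-0.07,0.05,0,0,0,-0.95,0,-0.06,0.04,0,0,0,-0.94,0,-0.07,0.04,0,0,0,-0.95,0,-0.07,0.03,0,0,0,-0.95,0,-0.08,0.03,0,0,0,-0.94,0,-0.08,0.02,0,0,0,-0.95,0,-0.07,0.01,0,0,0,-0.95,0,-0.08,0.01,0,0,0,-0.95,0,-0.32,0,0.25,0,0.89,0,0,-0.35,0,0.22,0,0.89,0,0,-0.35,0,0.19,0,0.89,0,0
CALL -0.38,0,0.16,0,0.88,0,0,-0.38,0,0.14,0,0.89,0,0,-0.39,0,0.1,0,0.89,0,0,-0.4,0,0.08,0,0.89,0,0,-0.41,0,0.04,0,0.89,0,0,-0.41,-0.01,0.01,0,0.89,0,0
[ 0.70005714 -0.18177254  0.18154364]
```

>>> move_arm(deltas=[-0.26,0,-0.53,0,0,0,0,-0.26,0,-0.53,0,0,0,0,0.53,0,-0.64,0,0,0,0,0.54,0,-0.64,0,0,0,0,0.53,0,-0.64,0,0,0,0,0.38,0,0.08,0,-0.89,0,0,0.38,0,0.04,0,-0.89,0,0,0.38,0,0.02,0,-0.89,0,0,0.39,0,-0.01,0,-0.89,0,0,0.38,0,-0.05,0,-0.88,0,0,0.38,0,-0.07,0,-0.89,0,0,0.37,0,-0.1,0,-0.89,0,0])

```text
clock: 16.62
eef_pos: [0.5223, -0.2015, 0.2558]
orientation: [[0.016, 1.0, 0.006], [0.988, -0.016, 0.154], [0.154, 0.003, -0.988]]
force: [0.6, 0.2, 0.3]
gripper_width: -0.0001
finger_force: 0.0
```

>>> move_arm(deltas=[0.36,0,-0.13,0,-0.89,0,0,0.35,0,-0.16,0,-0.89,0,0,0,0.08,0,0,0,-0.95,0,-0.01,0.08,0,0,0,-0.94,0,-0.01,0.08,0,0,0,-0.95,0,-0.02,0.07,0,0,0,-0.95,0,-0.02,0.08,0,0,0,-0.95,0,-0.03,0.07,0,0,0,-0.94,0,-0.04,0.07,0,0,0,-0.95,0,-0.05,0.06,0,0,0,-0.95,0,-0.04,0.07,0,0,0,-0.94,0,-0.06,0.06,0,0,0,-0.95,0])

```text
clock: 18.12
eef_pos: [0.5544, -0.1755, 0.2702]
orientation: [[-0.726, 0.687, 0.002], [0.687, 0.726, 0.002], [-0.0, 0.003, -1.0]]
force: [1.1, 0.2, 0.3]
gripper_width: 0.0004
finger_force: 0.0
```

>>> move_arm(deltas=[-0.05,0.05,0,0,0,-0.95,0,-0.07,0.05,0,0,0,-0.95,0,-0.06,0.04,0,0,0,-0.94,0,-0.07,0.04,0,0,0,-0.95,0,-0.07,0.03,0,0,0,-0.95,0,-0.08,0.03,0,0,0,-0.94,0,-0.08,0.02,0,0,0,-0.95,0,-0.07,0.01,0,0,0,-0.95,0,-0.08,0.01,0,0,0,-0.95,0,0,0,0,0,0,0,0])

```text
clock: 19.38
eef_pos: [0.5826, -0.1759, 0.2702]
orientation: [[-1.0, 0.017, 0.003], [0.017, 1.0, 0.002], [-0.003, 0.002, -1.0]]
force: [0.1, 0.5, -0.3]
gripper_width: 0.0
finger_force: 0.0
```

Run:
```python
from h import *
t=arm.grab_frame("top");w=arm.grab_frame("wrist");cv2.imwrite("pics/g.png",np.hstack([cv2.resize(t["img"][140:260,230:390,::-1],(400,300)),cv2.resize(w["img"][:,:,::-1],(400,300))]))
print(arm.sense()["joints"].round(2))
P=plan([(*wp("far",30,off=(.04,.12)),0,None)]);print(P[0])
for n in("canister","cradle"):
    for x in arm.tip_of(t,n)[:2]: print(n,x)
```

```text
[ 0.78  0.48 -0.81  1.57  0.36  1.24  1.47]
CALL -0.3,-0.01,0.28,0,0.89,0,0,-0.32,-0.01,0.25,0.01,0.89,0,0,-0.33,-0.01,0.22,0,0.9,0,0,-0.36,-0.01,0.2,0,0.89,0,0,-0.36,-0.01,0.17,0,0.89,0,0,-0.38,-0.01,0.14,0.01,0.89,0,0,-0.39,-0.01,0.11,0,0.9,0,0,-0.4,-0.01,0.09,0,0.89,0,0,-0.4,0,0.05,0,0.89,0,0
[ 0.68966265 -0.1812229   0.17143802]
canister {'uv': [193.1, 199.7], 'p': 0.97}
canister {'uv': [200.8, 249.4], 'p': 0.86}
cradle {'uv': [194.8, 203.2], 'p': 0.92}
cradle {'uv': [331.5, 199.1], 'p': 0.67}
```

View pics/g.png

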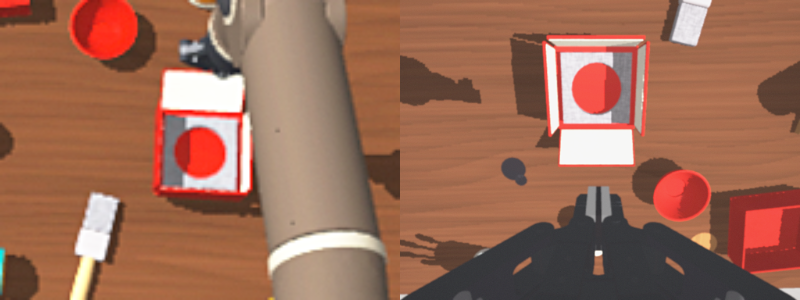

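Left and right walls both stand (wrist view, columns 552 and 643); the far wall is still open at (597,147). Now the far one.

>>> move_arm(deltas=[-0.3,-0.01,0.28,0,0.89,0,0,-0.32,-0.01,0.25,0.01,0.89,0,0,-0.33,-0.01,0.22,0,0.9,0,0,-0.36,-0.01,0.2,0,0.89,0,0,-0.36,-0.01,0.17,0,0.89,0,0,-0.38,-0.01,0.14,0.01,0.89,0,0,-0.39,-0.01,0.11,0,0.9,0,0,-0.4,-0.01,0.09,0,0.89,0,0,-0.4,0,0.05,0,0.89,0,0,0,0,0,0,0,0,0])

```text
clock: 20.82
eef_pos: [0.6556, -0.1822, 0.166]
orientation: [[-0.816, 0.024, -0.578], [0.018, 1.0, 0.017], [0.578, 0.004, -0.816]]
force: [0.7, 0.3, 0.6]
gripper_width: -0.0005
finger_force: 0.0
```

Run:
```python
from h import *
w="far";print(arm.sense()["joints"].round(2),wp(w,30,off=(.04,.12))[0])
P=plan([(*wp(w,30,off=(.02,0)),0,5),(*wp(w,30),0,1)]+[(*wp(w,t),0,1) for t in (36,43,50,57,64,71)]);
plan([(*wp(w,t),0,1) for t in (78,84,88)],start=P)
```

```text
[ 0.1   0.97  0.16  0.93 -0.02  1.85  1.77] [ 0.68986421 -0.18140028  0.17152941]
CALL -0.39,0.01,0.43,0.02,0.19,-0.01,0,-0.4,0,0.42,0.01,0.18,0,0,-0.4,0.01,0.41,0.02,0.19,-0.01,0,-0.41,0,0.4,0.01,0.19,0,0,-0.41,0.01,0.4,0.02,0.19,-0.01,0,0.38,0,0.33,0,0,0,0,0.15,0,-0.06,0,0,0,0,0.18,0,-0.05,0,0,0,0,0.19,0,-0.02,0,0,0,0,0.16,0,0,0,0,0,0,0.16,0,0.01,0,0,0,0,0.16,0,0.04,0,0,0,0
CALL 0.14,0,0.05,0,0,0,0,0.13,0,0.06,0,0,0,0,0.07,0,0.05,0,0,0,0
```

Run:
```python
from h import *
w="far";f=33
for o in ((.02,.1),(.02,0),(0,0)):print(wp(w,30,f,off=o)[0].round(4))
a=wp(w,30,f,off=(.012,.09));R0=wp(w,30,27)[1]
P=plan([(a[0],R0,0,2),(*wp(w,30,f,off=(.016,0)),0,5)]);print(P[0])
P=plan([(*wp(w,30,f),0,1)]+[(*wp(w,t,f),0,1) for t in (36,43,50,57,64,71,78,84)],start=P);
```

```text
[ 0.6703 -0.181   0.1529]
[ 0.6703 -0.181   0.0529]
[ 0.6503 -0.1807  0.0529]
CALL -0.24,0.02,0.19,0.04,-0.83,-0.02,0,-0.22,0.02,0.2,0.04,-0.83,-0.02,0,-0.22,0,0.39,0,0.24,0,0,-0.23,0,0.39,0,0.24,0,0,-0.24,0,0.38,0,0.24,0,0,-0.25,0,0.38,0,0.24,0,0,-0.25,0,0.37,0,0.24,0,0
[ 0.66634486 -0.18080843  0.05291504]
CALL 0.34,0,0.22,0,0,0,0,0.14,0,-0.08,0,0,0,0,0.18,0,-0.06,0,0,0,0,0.18,0,-0.05,0,0,0,0,0.19,0,-0.02,0,0,0,0,0.16,0,-0.01,0,0,0,0,0.16,0,0.02,0,0,0,0,0.15,0,0.04,0,0,0,0,0.13,0,0.04,0,0,0,0
```

>>> move_arm(deltas=[-0.24,0.02,0.19,0.04,-0.83,-0.02,0,-0.22,0.02,0.2,0.04,-0.83,-0.02,0,-0.22,0,0.39,0,0.24,0,0,-0.23,0,0.39,0,0.24,0,0,-0.24,0,0.38,0,0.24,0,0,-0.25,0,0.38,0,0.24,0,0,-0.25,0,0.37,0,0.24,0,0,0,0,0,0,0,0,0])

```text
clock: 21.82
eef_pos: [0.6659, -0.1792, 0.0508]
orientation: [[-0.837, 0.017, -0.547], [0.011, 1.0, 0.015], [0.547, 0.007, -0.837]]
force: [0.0, 0.2, -0.1]
gripper_width: 0.0002
finger_force: 0.0
```

Run:
```python
from h import *
w="far";f=33;s=arm.sense();print(s["joints"].round(2),s["eef_pos"],s["force"],s["finger_force"])
P=plan([(*wp(w,30,f),0,2)]+[(*wp(w,t,f),0,1) for t in (36,43,50,57,64,71,78,84)])
```

```text
[ 0.1   1.07  0.14  0.99 -0.02  1.66  1.76] [ 0.66586519 -0.17917436  0.05083668] [ 0.00824627  0.23240189 -0.08457098] 0.0
CALL 0.18,-0.02,0.08,0.03,-0.01,0.03,0,0.17,-0.02,0.09,0.03,-0.02,0.02,0,0.15,0,-0.08,0,0,0,0,0.17,0,-0.06,0,0,0,0,0.19,0,-0.05,0,0,0,0,0.19,0,-0.03,0,0,0,0,0.16,0,0,0,0,0,0,0.15,0,0.02,0,0,0,0,0.16,0,0.04,0,0,0,0,0.13,0,0.04,0,0,0,0
```

>>> move_arm(deltas=[0.18,-0.02,0.08,0,0,0,0,0.17,-0.02,0.09,0,0,0,0,0.15,0,-0.08,0,0,0,0,0.17,0,-0.06,0,0,0,0,0.19,0,-0.05,0,0,0,0,0.19,0,-0.03,0,0,0,0,0.16,0,0,0,0,0,0,0.15,0,0.02,0,0,0,0,0.16,0,0.04,0,0,0,0,0.13,0,0.04,0,0,0,0,0,0,0,0,0,0,0])

```text
clock: 23.2
eef_pos: [0.6099, -0.1806, 0.0882]
orientation: [[-0.839, 0.017, -0.543], [0.011, 1.0, 0.014], [0.543, 0.006, -0.84]]
force: [1.0, -0.3, 0.6]
gripper_width: -0.0001
finger_force: 0.0
```

Run:
```python
from h import *
w="far";f=33;s=arm.sense();print(s["eef_pos"],s["force"],s["finger_force"],wp(w,90,f)[0])
plan([(*wp(w,90,f,press=-.001),0,1),(*wp(w,90,f,press=.002),0,2)])
```

```text
[ 0.60985823 -0.18058081  0.08819198] [ 0.98140288 -0.3358172   0.59652595] 0.0 [ 0.60403723 -0.17985523  0.08575036]
CALL 0.07,0.02,0.12,0.05,0.02,0.04,0,0.03,0,0.02,0,0,0,0,0.03,0,0.02,0,0,0,0
```

>>> move_arm(deltas=[0.1,0,0.07,0,0,0,0,0.03,0,0.02,0,0,0,0,0.02,0,0.015,0,0,0,0,0,0,0,0,0,0,0])

```text
clock: 23.7
eef_pos: [0.603, -0.1804, 0.0877]
orientation: [[-0.84, 0.017, -0.543], [0.011, 1.0, 0.014], [0.543, 0.006, -0.84]]
force: [-0.0, 0.5, 0.1]
gripper_width: 0.0001
finger_force: 0.1
```

>>> move_arm(deltas=[0.03,0,0.02,0,0,0,0,0.03,0,0.02,0,0,0,0,0,0,0,0,0,0,0])

```text
clock: 24.08
eef_pos: [0.6013, -0.1803, 0.0878]
orientation: [[-0.842, 0.017, -0.54], [0.011, 1.0, 0.014], [0.54, 0.006, -0.842]]
force: [4.8, -1.1, -0.7]
gripper_width: 0.0001
finger_force: 2.6
```

>>> move_arm(deltas=[0.03,0,0.02,0,0,0,0,0.01,0,0.01,0,0,0,0,0,0,0,0,0,0,0,0,0,0,0,0,0,0,0,0,0,0,0,0,0,0,0,0,0,0,0,0])

```text
clock: 24.82
eef_pos: [0.601, -0.1803, 0.0878]
orientation: [[-0.844, 0.016, -0.537], [0.011, 1.0, 0.013], [0.537, 0.005, -0.844]]
force: [10.0, -1.0, 0.5]
gripper_width: -0.0001
finger_force: 5.2
```

Run:
```python
from h import *
w="far";f=33
RF=wp("far",90,phi=0)[1]
P=plan([(*wp(w,90,f,off=(.035,.03)),0,2),(np.array([.62,-.1,.25]),RF,0,7),(np.array([.50,.10,.38]),RF,85,6)]);print(P[0])
```

```text
CALL -0.21,0.01,-0.55,0.02,0.05,0.03,0,-0.22,0,-0.55,0.02,0.06,0.02,0,0.32,0.29,-0.36,0,-0.94,0,0,0.3,0.28,-0.39,0,-0.95,0,0,0.25,0.29,-0.41,0,-0.94,0,0,0.23,0.29,-0.43,0,-0.94,0,0,0.19,0.28,-0.45,0,-0.95,0,0,0.15,0.29,-0.46,0,-0.94,0,0,0.11,0.29,-0.47,0,-0.94,0,0,0.52,0.82,-0.54,0,0,0,85,0.51,0.83,-0.54,0,0,0,85,0.52,0.82,-0.55,0,0,0,85
CALL 0.51,0.83,-0.54,0,0,0,85,0.52,0.82,-0.54,0,0,0,85,0.51,0.82,-0.54,0,0,0,85
[0.50006514 0.09988733 0.37996652]
```

>>> move_arm(deltas=[-0.21,0.01,-0.55,0,0,0,0,-0.22,0,-0.55,0,0.1,0,0,0.32,0.29,-0.36,0,-0.94,0,0,0.3,0.28,-0.39,0,-0.95,0,0,0.25,0.29,-0.41,0,-0.94,0,0,0.23,0.29,-0.43,0,-0.94,0,0,0.19,0.28,-0.45,0,-0.95,0,0,0.15,0.29,-0.46,0,-0.94,0,0,0.11,0.29,-0.47,0,-0.94,0,0,0.14,0.89,-0.36,0,0,0,85,0.14,0.89,-0.36,0,0,0,85,0.14,0.89,-0.36,0,0,0,85])

```text
clock: 26.32
eef_pos: [0.6028, 0.0068, 0.2946]
orientation: [[-1.0, 0.018, -0.007], [0.018, 1.0, 0.006], [0.007, 0.006, -1.0]]
force: [1.0, 0.3, -0.5]
gripper_width: 0.0543
finger_force: 0.0
```

>>> move_arm(deltas=[0.14,0.89,-0.36,0,0,0,85,0.14,0.89,-0.36,0,0,0,85,0.14,0.89,-0.36,0,0,0,85,0.14,0.89,-0.36,0,0,0,85,0.14,0.89,-0.36,0,0,0,85,0,0,0,0,0,0,85,0,0,0,0,0,0,85])

```text
clock: 27.2
eef_pos: [0.5789, 0.1831, 0.3669]
orientation: [[-1.0, 0.018, -0.007], [0.018, 1.0, 0.005], [0.007, 0.005, -1.0]]
force: [-0.1, -0.2, 0.6]
gripper_width: 0.0846
finger_force: 0.0
```

Run:
```python
from h import *
t=arm.grab_frame("top");s=arm.grab_frame("scene");w=arm.grab_frame("wrist");print(arm.sense()["eef_pos"],arm.sense()["joints"].round(2))
np.savez("w2.npz",img=w["img"],**{k:w[k] for k in("intrinsics","R","t")});np.savez("s2.npz",img=s["img"],**{k:s[k] for k in("intrinsics","R","t")})
cv2.imwrite("pics/h.png",np.hstack([cv2.resize(w["img"][:,:,::-1],(560,420)),cv2.resize(s["img"][120:210,255:345,::-1],(240,240),interpolation=cv2.INTER_CUBIC).repeat(1,0) if 0 else np.vstack([cv2.resize(s["img"][130:205,265:340,::-1],(210,210),interpolation=cv2.INTER_CUBIC),cv2.resize(t["img"][145:235,160:250,::-1],(210,210),interpolation=cv2.INTER_CUBIC)])]))
for n in("canister","cradle"):
  for nm,f in (("t",t),("s",s),("w",w)):
    for x in arm.tip_of(f,n)[:3]: print(n,nm,np.round(x["uv"],1),x["p"],atz(f,x["uv"],.046 if n=="canister" else 0).round(3))
```

```text
[0.5791568  0.1824353  0.36679535] [-0.37  0.31 -0.01  1.46 -0.    1.38  1.17]
canister t [129.3 190.9] 0.76 [0.533 0.449 0.046]
canister t [272.1 152.2] 0.66 [ 0.691 -0.043  0.046]
canister s [300.1 162.9] 0.86 [0.498 0.251 0.046]
canister s [251.7 159.7] 0.74 [0.368 0.162 0.046]
canister s [340.4 145. ] 0.71 [0.517 0.444 0.046]
canister w [281.  104.6] 0.83 [0.508 0.224 0.046]
canister w [426.9 119.4] 0.79 [0.533 0.435 0.046]
cradle t [194.8 200.7] 0.64 [0.515 0.226 0.   ]
cradle t [331.3 199.7] 0.59 [ 0.536 -0.26   0.   ]
cradle s [295.7 182.3] 0.96 [0.517 0.209 0.   ]
```

View pics/h.png

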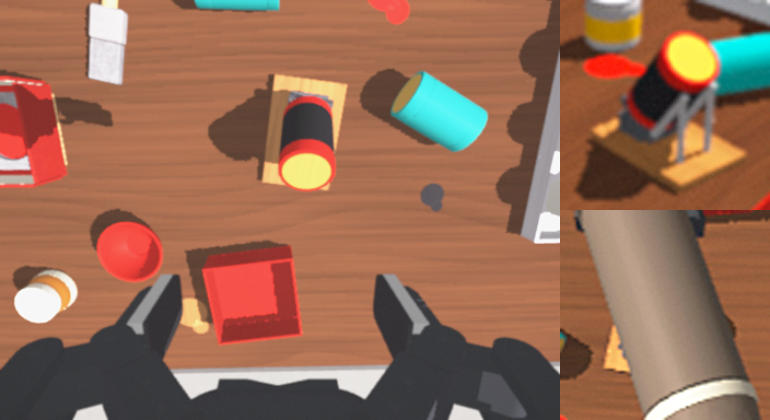

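Wrist view (560-wide scale): cradle foot corners are at (276,74), (347,84), (262,183), and the yellow cap is centred at (307,171). The cap in the scene view is at (312,151).

Run:
```python
from h import *
w=np.load("w2.npz");s=np.load("s2.npz");k=512/560
m=w["img"].astype(int);y=(m[...,0]>180)&(m[...,1]>130)&(m[...,2]<110);y[:, :230]=0;y[:,330:]=0;y[:130]=0;y[185:]=0
n,l,st,ce=cv2.connectedComponentsWithStats(y.astype(np.uint8));i=1+st[1:,4].argmax();print(st[i],ce[i]);uvw=ce[i]
m=s["img"].astype(int);y=(m[...,0]>180)&(m[...,1]>130)&(m[...,2]<110);y[:, :295]=0;y[:,325:]=0;y[:138]=0;y[165:]=0
n,l,st,ce=cv2.connectedComponentsWithStats(y.astype(np.uint8));i=1+st[1:,4].argmax();print(st[i],ce[i]);uvs=ce[i]
print("cap tri",tri([(w,uvw),(s,uvs)]));cap=atz(w,uvw,.046+.1*np.cos(np.radians(35)));print("cap",cap)
b=[atz(w,np.array(p)*k,.012) for p in((276,74),(347,84),(328,190),(262,183))];print(np.round(b,3))
v=b[3]-b[0];print(np.degrees(np.arctan2(v[1],v[0])),np.linalg.norm(v),np.linalg.norm(b[1]-b[0]),np.degrees(np.arctan2(*(b[1]-b[0])[[1,0]])))
for yaw in(-4,-6,-8,-10,-12):
    u=np.array([np.cos(np.radians(yaw)),np.sin(np.radians(yaw)),0]);f=cap-u*.1*np.sin(np.radians(35));f[2]=.046;print(yaw,f.round(4),proj(w,f).round(1))
    # side lines projections (mid silhouettes)
    a=u*np.sin(.611)+ez*np.cos(.611);n_=np.array([-u[1],u[0],0])*.032
    print([ (proj(w,f+a*h+sg*n_)/k).round(0).tolist() for h in(.02,.085) for sg in(1,-1)])
```

```text
[257 140  46  34 103] [283.94174757 153.33009709]
[303 142  18  17 228] [311.53508772 150.21929825]
cap tri (array([0.5644576 , 0.22067526, 0.12480692]), [array([-0.3, -0.3]), array([ 0.2, -0. ])])
cap [0.56430426 0.22069305 0.1279152 ]
[[0.456 0.184 0.012]
 [0.47  0.281 0.012]
 [0.618 0.259 0.012]
 [0.605 0.161 0.012]]
-9.057379868598638 0.15138858532552715 0.09762408263628715 81.50045513532841
-4 [0.5071 0.2247 0.046 ] [281.4 103.7]
[[334.0, 124.0], [283.0, 122.0], [338.0, 160.0], [282.0, 157.0]]
-6 [0.5073 0.2267 0.046 ] [282.9 103.8]
[[335.0, 125.0], [284.0, 121.0], [338.0, 161.0], [282.0, 156.0]]
-8 [0.5075 0.2287 0.046 ] [284.2 103.9]
[[336.0, 126.0], [286.0, 120.0], [338.0, 162.0], [283.0, 155.0]]
-10 [0.5078 0.2307 0.046 ] [285.6 104.1]
[[337.0, 127.0], [287.0, 119.0], [338.0, 163.0], [283.0, 154.0]]
-12 [0.5082 0.2326 0.046 ] [287.  104.4]
[[338.0, 129.0], [289.0, 119.0], [338.0, 164.0], [284.0, 153.0]]
```

Run:
```python
from h import *
w=np.load("w2.npz");s=np.load("s2.npz")
h=cv2.cvtColor(w["img"],cv2.COLOR_RGB2HSV);print(h[156,281],w["img"][156,281])
y=((h[...,0]>14)&(h[...,0]<35)&(h[...,1]>70)&(h[...,2]>190)).astype(np.uint8);y[:,:245]=0;y[:,315:]=0;y[:130]=0;y[180:]=0
(c,ax,an)=cv2.fitEllipse(cv2.convexHull(max(cv2.findContours(y,0,1)[0],key=cv2.contourArea)));print(c,ax,an)
print(tri([(w,np.array(c)),(s,np.array([311.5,150.2]))]));cap=atz(w,c,.1279);print(cap)
yaw=np.radians(-8.8);u=np.array([np.cos(yaw),np.sin(yaw),0]);f=cap-u*.05736;f[2]=.046;print("foot",f,proj(w,f))
c0=np.array([.5373,.2213,0]);print("lateral off board axis",(cap-c0)@np.array([-u[1],u[0],0]))
```

```text
[ 28 118 247] [247 240 133]
(279.7818908691406, 156.10108947753906) (32.40946578979492, 44.71015930175781) 89.31598663330078
(array([0.56760566, 0.21562321, 0.12771201]), [array([-0., -0.]), array([ 0., -0.])])
[0.56761071 0.21564104 0.1279    ]
foot [0.51092593 0.22441631 0.046     ] [281.23339341 106.5043176 ]
lateral off board axis -0.0009552340720260463
```

```bash
cat >> h.py <<'E'
CAP=np.array([.5676,.2156,.1278]);_y=np.radians(-8.8);U=np.array([np.cos(_y),np.sin(_y),0]);_l=np.radians(35)
A=U*np.sin(_l)+ez*np.cos(_l);GY=np.array([-U[1],U[0],0]);GR=np.c_[np.cross(GY,-A),GY,-A]
E
python3 - <<'E'
from h import *
P=plan([(CAP+A*.045,GR,85,9)]);print(P[0],GR.round(3))
P=plan([(CAP-A*.018,GR,85,4)],start=P)
E
```

```text
CALL -0.04,0.08,0.56,-0.05,0.77,0.17,85,-0.08,0.07,0.56,-0.04,0.77,0.17,85,-0.11,0.07,0.55,-0.05,0.76,0.17,85,-0.15,0.07,0.55,-0.05,0.77,0.17,85,-0.19,0.08,0.53,-0.04,0.77,0.17,85,-0.22,0.07,0.52,-0.05,0.77,0.17,85,-0.25,0.08,0.51,-0.04,0.76,0.17,85,-0.28,0.07,0.48,-0.05,0.77,0.17,85,-0.32,0.08,0.47,-0.05,0.77,0.17,85
[0.59315456 0.21148786 0.16468398] [[-0.81   0.153 -0.567]
 [ 0.125  0.988  0.088]
 [ 0.574  0.    -0.819]]
CALL 0,0,0.39,0,0,0,85,0,0,0.4,0,0,0,85,0,0,0.39,0,0,0,85,0,0,0.4,0,0,0,85
```

>>> move_arm(deltas=[-0.04,0.08,0.56,-0.05,0.77,0.17,85,-0.08,0.07,0.56,-0.04,0.77,0.17,85,-0.11,0.07,0.55,-0.05,0.76,0.17,85,-0.15,0.07,0.55,-0.05,0.77,0.17,85,-0.19,0.08,0.53,-0.04,0.77,0.17,85,-0.22,0.07,0.52,-0.05,0.77,0.17,85,-0.25,0.08,0.51,-0.04,0.76,0.17,85,-0.28,0.07,0.48,-0.05,0.77,0.17,85,-0.32,0.08,0.47,-0.05,0.77,0.17,85,0,0,0,0,0,0,85])

```text
clock: 28.9
eef_pos: [0.5924, 0.211, 0.1611]
orientation: [[-0.806, 0.154, -0.571], [0.127, 0.988, 0.087], [0.578, -0.003, -0.816]]
force: [0.0, -0.4, -0.1]
gripper_width: 0.0847
finger_force: 0.0
```

Run:
```python
from h import *
w=arm.grab_frame("wrist");print(arm.sense()["joints"].round(2),arm.sense()["eef_pos"])
cv2.imwrite("pics/i.png",w["img"][:,:,::-1]);print(proj(w,CAP))
P=plan([(CAP-A*.018,GR,85,5)])
```

```text
[-0.28  0.84 -0.02  1.19 -0.24  1.67  1.16] [0.59293411 0.21144805 0.16330075]
[254.91416917 230.17055908]
CALL 0,0,0.31,0,0,0,85,0.01,0,0.31,0,-0.01,0,85,0,0,0.31,-0.01,0,0,85,0,0.01,0.31,0,0,-0.01,85,0.01,0,0.31,0,-0.01,0,85
```

View pics/i.png

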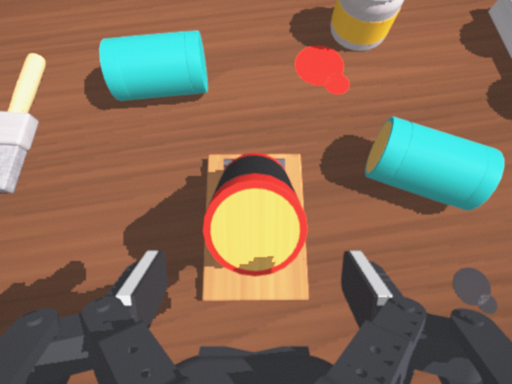

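The cap is at (254,227) against a predicted (255,230), midway between the fingers. I advance and grip.

>>> move_arm(deltas=[0,0,0.31,0,0,0,85,0.01,0,0.31,0,0,0,85,0,0,0.31,0,0,0,85,0,0.01,0.31,0,0,0,85,0.01,0,0.31,0,0,0,85,0,0,0,0,0,0,85,0,0,0,0,0,0,55,0,0,0,0,0,0,55,0,0,0,0,0,0,55,0,0,0,0,0,0,55,0,0,0,0,0,0,55,0,0,0,0,0,0,55], newtons=40)

```text
clock: 30.45
eef_pos: [0.558, 0.2171, 0.115]
orientation: [[-0.81, 0.153, -0.566], [0.126, 0.988, 0.088], [0.573, -0.0, -0.82]]
force: [1.5, -3.9, 5.3]
gripper_width: 0.0627
finger_force: 44.9
```

Run:
```python
from h import *
s=arm.sense();p=s["eef_pos"];print(p,s["force"],s["finger_force"],s["gripper_width"])
d=(CAP-p);print("TCP below cap",d@A,"lateral",d@GY)
P=plan([(p+A*.03,GR,55,2),(p+A*.03+ez*.10,GR,55,4)]);
R=wp("far",90,0)[1]
q=C-C[2]*ez+ez*.26
P=plan([(q,R,55,13)],start=P);print(P)
```

```text
[0.55797394 0.21712058 0.11496901] [ 1.47283714 -3.89194644  5.26879458] 44.90284971892834 0.06269522019072461
TCP below cap 0.016100250303992588 lateral -3.0024032694829363e-05
CALL 0,0,-0.37,0,0.01,0,55,0,0,-0.38,0,0,0,55,0.36,0,-0.51,0,0,0,55,0.36,0,-0.51,0,0,0,55,0.35,0,-0.52,0,0,0,55,0.36,0,-0.51,0,0,0,55
CALL 0.01,-0.76,-0.04,0.04,-0.54,-0.12,55,0.01,-0.76,-0.04,0.03,-0.53,-0.11,55,0.02,-0.77,-0.04,0.04,-0.54,-0.12,55,0.03,-0.76,-0.04,0.04,-0.54,-0.11,55,0.03,-0.76,-0.03,0.03,-0.54,-0.12,55,0.04,-0.76,-0.04,0.04,-0.53,-0.12,55,0.04,-0.76,-0.03,0.03,-0.54,-0.11,55,0.05,-0.76,-0.04,0.04,-0.54,-0.12,55,0.06,-0.76,-0.03,0.04,-0.54,-0.12,55,0.06,-0.76,-0.04,0.03,-0.53,-0.11,55,0.07,-0.76,-0.03,0.04,-0.54,-0.12,55,0.07,-0.76,-0.04,0.04,-0.54,-0.11,55
CALL 0.08,-0.76,-0.04,0.03,-0.54,-0.12,55
(array([ 0.52338072, -0.17847326,  0.26006214]), array([[-9.99838343e-01,  1.79761641e-02,  3.81986725e-04],
       [ 1.79762491e-02,  9.99838390e-01,  2.20316492e-04],
       [-3.77964546e-04,  2.27147565e-04, -9.99999903e-01]]))
```

>>> move_arm(deltas=[0,0,-0.37,0,0,0,55,0,0,-0.38,0,0,0,55,0.36,0,-0.51,0,0,0,55,0.36,0,-0.51,0,0,0,55,0.35,0,-0.52,0,0,0,55,0.36,0,-0.51,0,0,0,55])

```text
clock: 31.2
eef_pos: [0.5752, 0.2155, 0.2403]
orientation: [[-0.81, 0.153, -0.566], [0.125, 0.988, 0.088], [0.573, 0.001, -0.82]]
force: [0.1, 0.5, -3.8]
gripper_width: 0.0625
finger_force: 44.6
```

>>> move_arm(deltas=[0.01,-0.76,-0.04,0.04,-0.54,-0.12,55,0.01,-0.76,-0.04,0.03,-0.53,-0.11,55,0.02,-0.77,-0.04,0.04,-0.54,-0.12,55,0.03,-0.76,-0.04,0.04,-0.54,-0.11,55,0.03,-0.76,-0.03,0.03,-0.54,-0.12,55,0.04,-0.76,-0.04,0.04,-0.53,-0.12,55,0.04,-0.76,-0.03,0.03,-0.54,-0.11,55,0.05,-0.76,-0.04,0.04,-0.54,-0.12,55,0.06,-0.76,-0.03,0.04,-0.54,-0.12,55,0.06,-0.76,-0.04,0.03,-0.53,-0.11,55,0.07,-0.76,-0.03,0.04,-0.54,-0.12,55,0.07,-0.76,-0.04,0.04,-0.54,-0.11,55])

```text
clock: 32.7
eef_pos: [0.5274, -0.1483, 0.2587]
orientation: [[-0.999, 0.028, -0.044], [0.028, 1.0, 0.005], [0.044, 0.003, -0.999]]
force: [-0.4, -0.6, -3.6]
gripper_width: 0.0627
finger_force: 44.6
```

Run:
```python
from h import *
s=arm.sense();print(s["eef_pos"],s["force"],s["finger_force"],s["gripper_width"],s["joints"].round(2))
R=wp("far",90,0)[1]
P=plan([(C+ez*.24,R,55,4)])
```

```text
[ 0.52741548 -0.14830052  0.25866009] [-0.40995811 -0.55485145 -3.60130638] 44.61291655898094 0.06271910580382359 [ 0.12  0.29  0.08  1.74 -0.02  1.16  1.75]
CALL 0.02,-0.19,0.12,0.01,-0.13,-0.03,55,0.01,-0.19,0.11,0.01,-0.12,-0.03,55,0.02,-0.19,0.12,0.01,-0.13,-0.02,55,0.02,-0.19,0.12,0.01,-0.13,-0.03,55
```

>>> move_arm(deltas=[0.02,-0.19,0.12,0.01,-0.13,-0.03,55,0.01,-0.19,0.11,0.01,-0.12,-0.03,55,0.02,-0.19,0.12,0.01,-0.13,-0.02,55,0.02,-0.19,0.12,0.01,-0.13,-0.03,55,0,0,0,0,0,0,55,0,0,0,0,0,0,55])

```text
clock: 33.45
eef_pos: [0.5231, -0.1774, 0.2389]
orientation: [[-1.0, 0.018, -0.003], [0.018, 1.0, 0.0], [0.003, 0.0, -1.0]]
force: [0.3, 0.3, -2.4]
gripper_width: 0.0628
finger_force: 44.6
```

Run:
```python
from h import *
w=arm.grab_frame("wrist");s=arm.grab_frame("scene");q=arm.sense();print(q["eef_pos"],q["orientation"].round(3).tolist())
R=wp("far",90,0)[1]
for n in("canister","pocket","carton"):
  for nm,f in(("w",w),("s",s)):
    for x in arm.tip_of(f,n)[:2]: print(n,nm,np.round(x["uv"],1),x["p"],atz(f,x["uv"],.028).round(3))
e=q["eef_pos"]+q["orientation"][:,2]*.084;print("foot pred",e,proj(s,e),proj(w,e))
cv2.imwrite("pics/j.png",np.hstack([cv2.resize(s["img"][130:280,130:280,::-1],(400,400),interpolation=cv2.INTER_CUBIC),cv2.resize(w["img"][:300,56:356,::-1],(400,400))]))
plan([(C+ez*.16,R,55,4)])
```

```text
[ 0.52317409 -0.17740164  0.23900868] [[-1.0, 0.018, -0.002], [0.018, 1.0, 0.0], [0.002, 0.0, -1.0]]
canister w [251.3 170.6] 0.25 [ 0.524 -0.18   0.028]
canister s [343.3 151.4] 0.94 [0.533 0.441 0.028]
canister s [195.2 188.4] 0.63 [ 0.348 -0.057  0.028]
pocket w [255. 170.] 0.93 [ 0.523 -0.176  0.028]
pocket s [200.9 232.4] 0.58 [ 0.53  -0.182  0.028]
pocket s [178.4 217.5] 0.34 [ 0.434 -0.182  0.028]
carton w [252.8 165.3] 0.77 [ 0.518 -0.178  0.028]
carton s [202.6 237. ] 0.77 [ 0.548 -0.191  0.028]
carton s [207.8 196. ] 0.52 [ 0.409 -0.059  0.028]
foot pred [ 0.52297846 -0.17738761  0.15500891] [195.57276999 188.66111864] [253.65656869 207.55925418]
CALL 0,0,0.49,0,-0.01,0,55,-0.01,-0.01,0.5,0,0,0,55,0,0,0.49,0,-0.01,0,55,0,-0.01,0.49,0,-0.01,0,55
```

View pics/j.png

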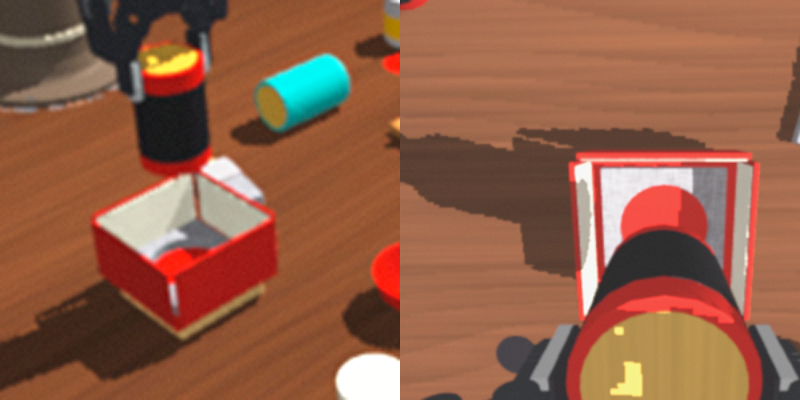

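All three walls stand, and the canister hangs upright and centred over the pocket (scene foot at (195,188), as predicted). Lowering.

>>> move_arm(deltas=[0,0,0.49,0,0,0,55,0,0,0.49,0,0,0,55,0,-0.01,0.49,0,0,0,55,0,-0.01,0.49,0,0,0,55,0,0,0.4,0,0,0,55,0,0,0.3,0,0,0,55,0,0,0,0,0,0,55])

```text
clock: 34.72
eef_pos: [0.5222, -0.1785, 0.1317]
orientation: [[-1.0, 0.018, -0.004], [0.018, 1.0, 0.0], [0.004, 0.0, -1.0]]
force: [-0.5, 0.3, -3.0]
gripper_width: 0.0631
finger_force: 44.7
```

>>> move_arm(deltas=[-0.02,0,0.1,0,0,0,55,0,0,0.1,0,0,0,55,0,0,0.1,0,0,0,55,0,0,0.1,0,0,0,55,0,0,0,0,0,0,55])

```text
clock: 35.35
eef_pos: [0.5231, -0.1786, 0.1161]
orientation: [[-1.0, 0.018, -0.003], [0.018, 1.0, 0.0], [0.003, 0.0, -1.0]]
force: [-0.2, 0.4, -3.0]
gripper_width: 0.0628
finger_force: 44.7
```

Below the insert rim (foot ≈ 32 mm) with no contact. Going down in 1 mm steps.

>>> move_arm(deltas=[0,0,0.04,0,0,0,55,0,0,0.03,0,0,0,55,0,0,0.025,0,0,0,55,0,0,0,0,0,0,55])

```text
clock: 35.85
eef_pos: [0.5233, -0.1786, 0.1126]
orientation: [[-1.0, 0.018, -0.003], [0.018, 1.0, 0.0], [0.003, -0.0, -1.0]]
force: [0.0, 0.4, -3.1]
gripper_width: 0.0627
finger_force: 44.7
```

>>> move_arm(deltas=[0,0,0.025,0,0,0,55,0,0,0.025,0,0,0,55,0,0,0,0,0,0,55])

```text
clock: 36.22
eef_pos: [0.5236, -0.1787, 0.1116]
orientation: [[-1.0, 0.018, -0.002], [0.018, 1.0, -0.0], [0.002, -0.0, -1.0]]
force: [-2.7, 1.1, 4.5]
gripper_width: 0.0628
finger_force: 45.6
```

Touched down (+7 N). Release and retreat straight up.

>>> move_arm(deltas=[0,0,0,0,0,0,66,0,0,0,0,0,0,70,0,0,0,0,0,0,76,0,0,0,0,0,0,76,0,0,-0.2,0,0,0,76,0,0,-0.5,0,0,0,76,0,0,-0.8,0,0,0,76,0,0,-0.8,0,0,0,76,0,0,-0.8,0,0,0,76,0,0,-0.8,0,0,0,76,0,0,0,0,0,0,76,0,0,0,0,0,0,76])

```text
clock: 37.72
eef_pos: [0.5234, -0.1786, 0.2665]
orientation: [[-1.0, 0.018, -0.003], [0.018, 1.0, 0.0], [0.003, 0.0, -1.0]]
force: [0.1, 0.6, -0.5]
gripper_width: 0.0759
finger_force: 0.0
```

Run:
```python
from h import *
w=arm.grab_frame("wrist");s=arm.grab_frame("scene");print(arm.sense()["eef_pos"],arm.sense()["force"])
for nm,f in(("w",w),("s",s)):
    for x in arm.tip_of(f,"canister")[:3]: print(nm,np.round(x["uv"],1),x["p"],atz(f,x["uv"],.028).round(3))
m=w["img"];h=cv2.cvtColor(m,cv2.COLOR_RGB2HSV)
y=((h[...,0]>14)&(h[...,0]<35)&(h[...,1]>90)&(h[...,2]>130)).astype(np.uint8)
for c in cv2.findContours(y,0,1)[0]:
    if cv2.contourArea(c)>400: e=cv2.fitEllipse(cv2.convexHull(c));print(e,atz(w,e[0],.128).round(4))
cv2.imwrite("pics/k.png",np.hstack([cv2.resize(s["img"][130:280,130:280,::-1],(400,400),interpolation=cv2.INTER_CUBIC),cv2.resize(w["img"][:384,64:448,::-1],(400,400))]))
```

```text
[ 0.5231905  -0.17847088  0.26576947] [ 1.23390984 -0.42147762 -0.0179685 ]
w [251.8 163.6] 0.86 [ 0.522 -0.181  0.028]
w [194.4 175.1] 0.75 [ 0.535 -0.253  0.028]
s [202.  231.1] 0.81 [ 0.527 -0.176  0.028]
s [344.4 151.6] 0.76 [0.537 0.443 0.028]
((252.87625122070312, 188.25794982910156), (57.50281524658203, 59.8165397644043), 87.14203643798828) [ 0.5242 -0.1793  0.128 ]
((501.1981201171875, 9.39181900024414), (24.174699783325195, 29.7619571685791), 10.520621299743652) [0.3831 0.0162 0.128 ]
```

View pics/k.png

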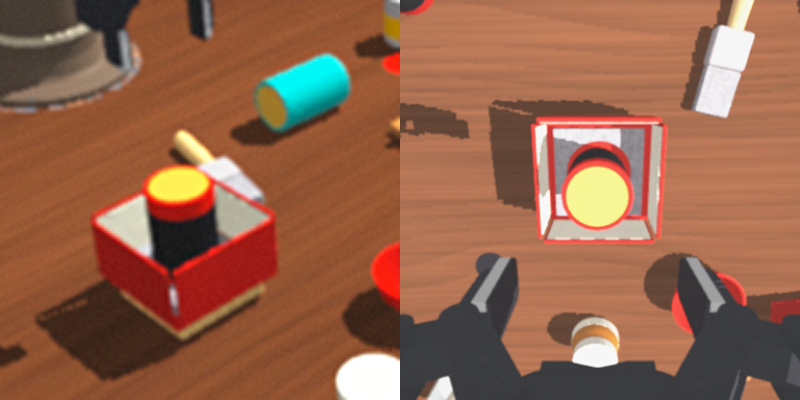

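The canister stands upright in the pocket: cap centre at (0.524, −0.179), within 2 mm of the pocket. All walls are up and the arm is clear, so I hand the job in.

```bash
python3 -c "
from bench import arm
print(arm.sign_off())"
```

```text
the job is handed in; nothing more can be done
None
```

I folded and pressed the left, right and far walls in order at about 10 N each, then set the canister down upright in the pocket and released it. The last pictures show it about 1 mm off centre with all three walls standing, and I handed the job in at about 38 s; no verdict came back.

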